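Snap the stick scanner back into its charging cradle

ROBOT

A 6-joint arm with a two-finger parallel gripper is mounted at the origin on the work surface. World frame = base frame: x ahead of the robot, y to its left, z up, the work surface at z = 0. Lengths are in m, angles in rad, forces in N, time in s.
With the tool pointing down it reaches from about 0.3 to 0.775 m from the base axis. Payload 14.6 kg.
Tool frame: the origin (TCP) lies midway between the tips of the shut fingers; the grasp point (between the pads) lies 19 mm behind it (ctrl.grip_depth is the z of the grasp point in the tool frame, in m); z points along the fingers, y is the line along which they close (so a half turn about z gives the same grasp; the last joint's range is limited). The gripper opens to 94 mm and grips with 3 to 60 N. Pads are 16 mm wide; open, the fingers measure 119 mm over their backs; the gripper's body (75 mm by 177 mm) begins 78 mm behind the grasp point.
Start: joints at [-1.261, 0.3, 1.521, -0, 1.321, -0.067], TCP at [0.202, -0.511, 0.205] pointing down, gripper open.
Joint ranges: [-3.03, 3.03], [-0.79, 2.21], [0.23, 2.52], [-1.04, 4.18], [0, 3.07], [-2.55, 2.55]. Speed limits (rad/s): [2.22, 2.22, 2.57, 3.14, 3.14, 3.14].

INTERFACE

Orientations are given as [roll, pitch, yaw] about the fixed x, y, z axes, in that order (R = Rz(yaw) Ry(pitch) Rx(roll)).
In Python, from station import ctrl gives the robot as it stands. The module is installed in compiled form; this text tells all that it offers.
- The arm moves only by the tool carry_out, never from a script. Its argument "commands" is a list of rows, each a list of 3 entries, a list of its own where there are three numbers: the closure, from 0 (fully open) to 1 (shut), then the shift along the tool's x, y, z in mm, then the turn, a rotation vector about the tool's x, y, z in rad. In form: [[gripper, [tx, ty, tz], [wx, wy, wz]], ...]. A call has 1 to 10 rows; each row shifts and turns the commanded pose from where the row before left it, along the tool's axes as they then stand; what a row does not reach is not made up. A row lasts 1/8 s, in which the tool goes at most 62.5 mm and 10.7 degrees, less where a joint would pass 70% of its speed; a pose out of reach is approached as far as the arm can. A call with a gripper value outside its range is refused whole. The fingers move at their own pace and stop on an object; "squeeze" is the grip in N (left out, the last holds). Time passes only in rows, so rows that do not move let the fingers close. It gives the time, the measured TCP pose, the force, the opening and the grip force at its end, in the units of the state.
- ctrl.get_obs(): the state, without advancing time (a new reading comes with each control period).
- ctrl.camera(name): name is "scene" or "side" or "wrist"; returns a dict with "img" (480x640x3 uint8, blue, green, red), "camera_matrix" (3x3 intrinsics, pixels), "k1" (the pictures are not rectified: a ray, as slopes to the right and down, at radius r is drawn at 1 + k1 r^2 times it, then the intrinsics apply), "rvec" (rotation vector, rad) and "tvec" (3), from world to camera coordinates, as OpenCV has them. Camera axes: x right, y down, z forward; pixel columns grow to the right and rows downward; lengths in m; the calibration is good to about 2 mm. A picture is of the moment at which its call begins. There is no depth.
- ctrl.hand_in(): hands the job in; it is judged then, once.
Trained networks look in the newest picture that a camera, given by its name, has taken for a name from the list of things; names that differ only in an ending like _2 or _b are one class to them, and where a whole thing is asked for, a point or a joint stands for the part that bears it (a point fixed in the world has none). Each returns a list of dicts, best first, with "score" (0 to 1); they miss things now and then, are a little off and sometimes report something else, mostly with a low value. They report only what shows in the picture. A call takes as long as a camera call. They do not tell look-alikes from the thing itself.
- ctrl.outline_of(thing, camera): "region" (480x640 bool, what is visible of it).
- ctrl.place_of(thing, camera): "at" ([x, y, z] in m, in world coordinates, good to about 4 mm: a listed point, or the origin of a listed thing).
The state is a dict: "time_s": time; "qpos": joint angles; "joint_vel": joint speeds; "tau": joint torques, N m; "ee_pos": TCP position; "eef_rot": TCP orientation; "force": force on the tool from outside, world axes, zero at the start; "moment": the same for the moment, N m; "grip_width": finger opening in m; "grip_force": force on a finger pad.
Only numpy, scipy, OpenCV 4.12 (cv2) and the standard library are available. Lean on these libraries where they do the work, as an engineer would, in place of code of your own. Each camera call takes 0.05 s, during which the arm holds its last target. There are 200 camera calls.

TASK

Pick up the loose stick-shaped barcode scanner and snap it back into the empty charging cradle, with its head over the cradle's rubber pad. Press it straight down between the spring jaws until they give and it sits fully home, then let go.

Things in the scene. Friction and masses are not known exactly. Their poses are not given: they have to be found in the camera images.
- scanner: loose barcode scanner lying flat on the table (a docked twin stays put): round black handle 32 mm in diameter, x -66 to +66 mm; at +x a grey box head 46 long, 52 wide, 40 high; at -x a grey round cap 14 long, 40 in diameter; 110 to 220 g. Origin on the handle's axis at mid-handle, near the centre of mass, 20 mm above the table; x runs to the head, z up
- scanner_head (a point): centre of the scanner's box-shaped head, 89 mm from the scanner's origin along its +x
- cradle: the empty cradle, fixed: white plate 200 x 80 x 12 mm, x -82 to +118 mm, black rubber pad with brass contacts on its +x end. Steel spring clips at x -45 and +45 mm, each 16 mm wide along x, 71 mm high, leave 74 mm free between them for fingers. Origin at table height midway between the clips; x runs to the pad, z up. The other, same cradle is full
- cradle_seat (a point): where the scanner's origin sits when fully home: on the cradle's midline, 45 mm above the table, 12 mm of play along x. Each clip is two jaws with a flared mouth 50 mm wide over a 23 mm throat 57 mm above the table. Pushed straight down, the handle meets the jaws with its axis about 70 mm up; the push rises to about 10 to 20 N, then drops as they snap over it
Not all that is in view belongs to the job. Several things have the shape of the scanner; the one meant has the colours described above.

How it is judged:
By the outcome, as a careful person would: the job done as asked, in the order asked, and still so for the second after the job is handed in, with the robot touching nothing.
It also fails if it takes over 42 s, if anything falls off the work surface, if the arm or the gripper's body presses on something with over 40 N, if the wrist force passes 120 N, or if a joint passes its speed limit or range.

## Working session

There is one attempt and no reset: what is moved stays moved. The work goes in short steps, Python scripts to look and compute and a tool call to move; the robot and the scene stay as the last step left them, time stands still between calls to the robot, and variables do not carry over. Pictures are saved under pics/ and viewed, at most 10 in all, crops included, and the job is handed in when it is done.

Besides the shell and the picture viewer there is one more tool, called by a JSON object that holds its "name" and its "arguments", one argument or row to a line. carry_out: Moves the arm, as the interface text tells. Its arguments: {"type":"object","properties":{"commands":{"type":"array","items":{"type":"array"}},"squeeze":{"type":"number"}},"required":["commands"]}

```bash
mkdir -p pics; cat > h.py <<'E'
import numpy as np, cv2
from station import ctrl
def snap(n):
    return ctrl.camera(n)
def ray(c,uv):
    K=np.array(c["camera_matrix"]);R=cv2.Rodrigues(np.array(c["rvec"],float))[0];t=np.array(c["tvec"],float).ravel()
    p=cv2.undistortPoints(np.array([[uv]],float),K,np.array([c["k1"],0,0,0,0],float)).ravel()
    d=R.T@np.array([p[0],p[1],1]);return -R.T@t,d/np.linalg.norm(d)
def onz(c,uv,z):
    o,d=ray(c,uv);return o+d*(z-o[2])/d[2]
def tri(rs):
    A=0;b=0
    for o,d in rs:
        P=np.eye(3)-np.outer(d,d);A=A+P;b=b+P@o
    return np.linalg.solve(A,b)
def proj(c,X):
    return cv2.projectPoints(np.array(X,float).reshape(-1,3),np.array(c["rvec"],float),np.array(c["tvec"],float),np.array(c["camera_matrix"]),np.array([c["k1"],0,0,0,0],float))[0].reshape(-1,2)
E
python3 - <<'E'
from h import *
for n in ["scene","side","wrist"]:
    c=snap(n);cv2.imwrite(f"pics/{n}0.png",c["img"])
    o,_=ray(c,(320,240));print(n,o.round(3))
    for th in ["scanner","scanner_head","cradle","cradle_seat"]:
        for r in ctrl.place_of(th,n): 
            a=np.array(r["at"]);print(th,round(r["score"],2),a.round(3),proj(c,a)[0].round())
o=ctrl.get_obs();print(o["ee_pos"],o["eef_rot"],o["time_s"],o["grip_width"],ctrl.grip_depth)
E
```

```text
scene [1.143 0.215 0.683]
scanner 0.85 [ 0.574 -0.027  0.02 ] [297. 261.]
scanner 0.63 [ 0.349 -0.047  0.02 ] [325. 189.]
scanner_head 0.93 [ 0.378 -0.139  0.019] [282. 188.]
scanner_head 0.84 [ 0.663 -0.034  0.021] [275. 294.]
cradle 0.77 [ 0.518  0.265 -0.005] [454. 288.]
cradle 0.21 [ 0.665 -0.032  0.02 ] [276. 295.]
cradle_seat 0.7 [0.524 0.266 0.045] [460. 272.]
side [0.328 0.597 0.673]
scanner 0.94 [ 0.576 -0.028  0.021] [306. 251.]
scanner 0.94 [ 0.346 -0.054  0.018] [423. 274.]
scanner_head 0.72 [ 0.375 -0.134  0.018] [417. 243.]
scanner_head 0.63 [ 0.66  -0.034  0.022] [269. 238.]
cradle 0.88 [0.522 0.264 0.002] [270. 388.]
cradle_seat 0.96 [0.528 0.267 0.047] [263. 373.]
cradle_seat 0.51 [ 0.577 -0.026  0.02 ] [306. 251.]
wrist [ 0.271 -0.484  0.384]
[ 0.20235483 -0.51140785  0.20544488] [-3.14157507e+00  1.66141675e-05  3.76797698e-01] 0.75 0.09427321761733538 -0.0188
```

View pics/scene0.png

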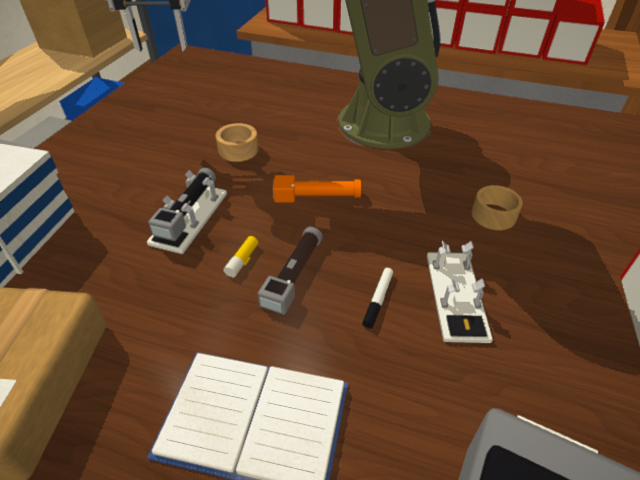

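View pics/side0.png

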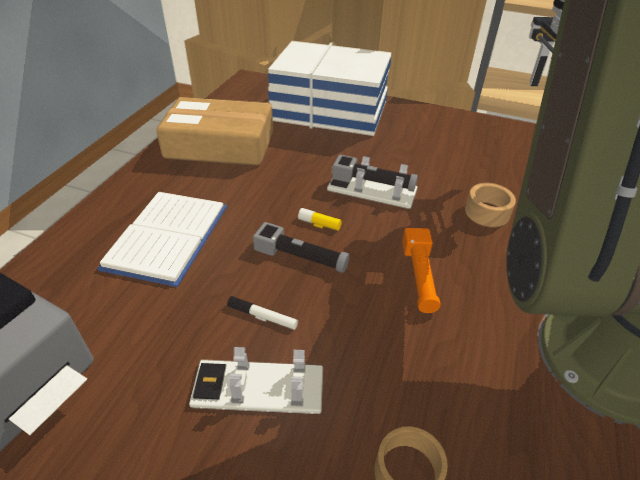

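The loose grey and black scanner is at scene (297,261), with its head at (275,294). The empty cradle is at scene (455,290), with its pad end at (467,326) nearer the camera. The orange tool and the docked twin are look-alikes. Next I'll fit silhouettes in both views.

```bash
cat > fit.py <<'E'
from h import *
from scipy.optimize import minimize
def box(x0,x1,y0,y1,z0,z1): return np.array([[x,y,z] for x in(x0,x1) for y in(y0,y1) for z in(z0,z1)])
a=np.linspace(0,2*np.pi,24,endpoint=False)
def cyl(x0,x1,r): return np.array([[x,r*np.cos(t),r*np.sin(t)] for x in(x0,x1) for t in a])
S=[cyl(-.066,.066,.016),box(.066,.112,-.026,.026,-.02,.02),cyl(-.080,-.066,.02)]
C=[box(-.082,.118,-.04,.04,0,.012)]+[box(x-.008,x+.008,min(s*.0115,s*.027),max(s*.0115,s*.027),.012,.071) for x in(-.045,.045) for s in(-1,1)]
def mask(c,M,p,up=4):
    x,y,z,w=p;cw,sw=np.cos(w),np.sin(w);R=np.array([[cw,-sw,0],[sw,cw,0],[0,0,1]])
    m=np.zeros((480,640),np.uint8)
    for h in M:
        q=proj(c,h@R.T+[x,y,z]).astype(np.float32)
        cv2.fillConvexPoly(m,np.round(cv2.convexHull(q)*16).astype(np.int32),255,cv2.LINE_AA,4)
    return m/255.
def fit(views,M,p0):
    s=np.array([.01,.01,.01,.1])
    def f(d):
        p=p0+d*s
        return sum(np.abs(mask(c,M,p)-r).sum()/r.sum() for c,r in views)
    X=np.vstack([np.zeros(4),np.eye(4)]) 
    for _ in range(3):
        r=minimize(f,X[0],method="Nelder-Mead",options=dict(initial_simplex=X,xatol=1e-3,fatol=1e-5)); X=r.x+np.vstack([np.zeros(4),-.5*np.eye(4)])
    return p0+r.x*s,r.fun
E
python3 - <<'E'
from fit import *
V={}
vis=[]
for n in ["scene","side"]:
    c=snap(n);im=c["img"].copy()
    for th,g in (("scanner",(.575,-.028,.02)),("cradle",(.522,.265,.0))):
        u=proj(c,g)[0]
        best=None
        for r in ctrl.outline_of(th,n):
            m=np.array(r["region"]);cy,cx=np.argwhere(m).mean(0);d=np.hypot(cx-u[0],cy-u[1])
            print(n,th,round(r["score"],2),m.sum(),round(cx),round(cy))
            if best is None or d<best[0]: best=(d,m)
        V.setdefault(th,[]).append((c,best[1].astype(float)))
        
res={}
for th,M,p in (("scanner",S,[.575,-.028,.02,-.08]),("cradle",C,[.522,.265,0,0.])):
    for vs in (V[th],V[th][:1],V[th][1:]):
        r,e=fit(vs,M,np.array(p));print(th,r.round(4),round(e,3))
        if len(vs)==2: res[th]=r
tiles=[]
for i in range(2):
    c=V["cradle"][i][0];im=cv2.resize(c["img"],None,fx=2,fy=2)
    for th,M in (("scanner",S),("cradle",C)):
        mm=(mask(c,M,res[th])>.5).astype(np.uint8)
        k,_=cv2.findContours(cv2.resize(mm,None,fx=2,fy=2),0,2);cv2.drawContours(im,k,-1,(0,255,0),1)
    tiles.append(im)
    
cv2.imwrite("pics/fit.png",np.vstack([tiles[0][400:700,420:1020],tiles[1][420:840,360:760].repeat(1,0)[:300,:].copy() if 0 else cv2.resize(tiles[1][420:840,340:740],(286,300)).repeat(1,0) if 0 else cv2.resize(tiles[1][420:850,340:740],(600,300))]))
E
```

```text
scene scanner 0.88 2091 288 274
scene scanner 0.73 1486 311 188
scene cradle 0.74 4518 458 297
side scanner 0.8 1858 296 247
side scanner 0.78 1792 421 267
side cradle 0.77 6448 258 385
scanner [ 0.5727 -0.0281  0.02   -0.0541] 0.289
scanner [ 0.5492 -0.0393 -0.0109 -0.0601] 0.065
scanner [ 0.5831 -0.0525 -0.0039 -0.0512] 0.11
cradle [ 0.523   0.2632 -0.0022  0.3231] 0.166
cradle [ 0.5052  0.266  -0.0251  0.33  ] 0.046
cradle [ 0.5299  0.2504 -0.0228  0.3161] 0.047
```

View pics/fit.png

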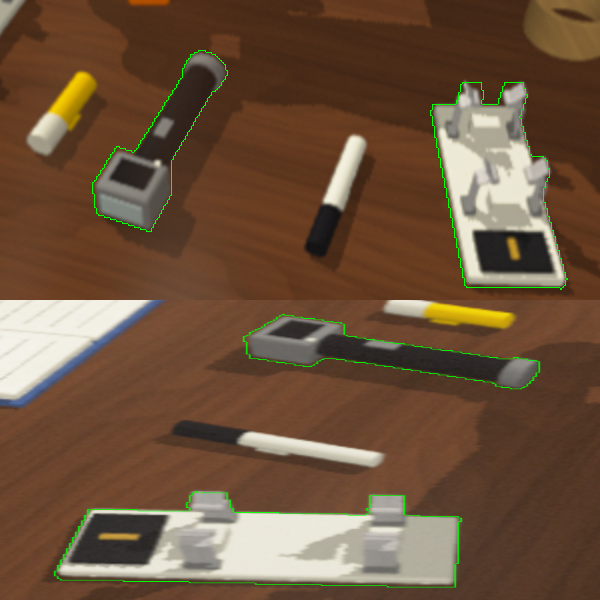

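The fits match the text: scanner axis at 20 mm, cradle about 0, outlines tight. First I turn and travel to above the scanner.

{"name": "carry_out", "arguments": {
  "commands": [
    [0,[0,0,0],[0,0,0.144]],
    [0,[0,0,0],[0,0,0.144]],
    [0,[0,0,0],[0,0,0.143]],
    [0,[28,-45,0],[0,0,0]],
    [0,[28,-45,0],[0,0,0]],
    [0,[28,-45,0],[0,0,0]],
    [0,[28,-45,0],[0,0,0]],
    [0,[28,-45,0],[0,0,0]],
    [0,[28,-45,0],[0,0,0]],
    [0,[28,-45,0],[0,0,0]]
  ],
  "squeeze": 60
}}

```text
time_s: 2.3
ee_pos: [0.4159, -0.206, 0.2057]
eef_rot: [3.141, -0.0, -0.054]
force: [0.8, -0.3, 1.2]
grip_width: 0.0941
grip_force: 0.0
```

{"name": "carry_out", "arguments": {
  "commands": [
    [0,[37,-47,15],[0,0,0]],
    [0,[37,-47,15],[0,0,0]],
    [0,[37,-47,15],[0,0,0]],
    [0,[37,-47,15],[0,0,0]],
    [0,[0,0,0],[0,0,0]],
    [0,[0,0,0],[0,0,0]]
  ]
}}

```text
time_s: 3.05
ee_pos: [0.5729, -0.028, 0.1455]
eef_rot: [3.141, 0.0, -0.054]
force: [-0.0, 0.4, 0.2]
grip_width: 0.0943
grip_force: 0.0
```

```bash
cat > err.py <<'E'
from fit import *
from scipy.spatial.transform import Rotation as Ro
def delta(p,yaw):
    o=ctrl.get_obs();R=Ro.from_euler("xyz",o["eef_rot"]).as_matrix()
    T=Ro.from_euler("xyz",[np.pi,0,yaw]).as_matrix()
    print("t",o["time_s"],"tcp",np.round(o["ee_pos"],4),np.round(o["eef_rot"],4),"F",np.round(o["force"],1),"w",round(o["grip_width"],4),round(o["grip_force"],1))
    print("shift mm",(R.T@(np.array(p)-o["ee_pos"])*1e3).round(1),"turn",Ro.from_matrix(R.T@T).as_rotvec().round(4))
E
python3 - <<'E'
from err import *
delta([.5727,-.0281,.004],-.0541)
c=snap("wrist")
rs=ctrl.outline_of("scanner","wrist")
im=c["img"].copy()
for M,p in ((S,[.5727,-.0281,.02,-.0541]),):
    mm=(mask(c,M,p)>.5).astype(np.uint8);k,_=cv2.findContours(mm,0,2);cv2.drawContours(im,k,-1,(0,255,0),1)
cv2.imwrite("pics/w1.png",im)
for r in rs:print(r["score"],np.array(r["region"]).sum())
for th in("scanner","scanner_head"):
    for r in ctrl.place_of(th,"wrist"):print(th,r["score"],np.round(r["at"],4))
E
```

```text
t 3.05 tcp [ 0.5729 -0.028   0.1455] [ 3.1415e+00  3.0000e-04 -5.3900e-02] F [-0.   0.4  0.2] w 0.0943 0.0
shift mm [-1.000e-01  1.000e-01  1.415e+02] turn [0.0001 0.0003 0.0002]
0.92 4909
0.77 13148
0.61 4841
scanner 0.77 [ 0.5735 -0.0258  0.0235]
scanner 0.57 [ 0.3481 -0.0522  0.0201]
scanner_head 0.77 [ 0.3756 -0.1364  0.0219]
scanner_head 0.72 [ 0.6616 -0.0347  0.0187]
scanner_head 0.44 [ 0.5747 -0.0303  0.0188]
```

View pics/w1.png

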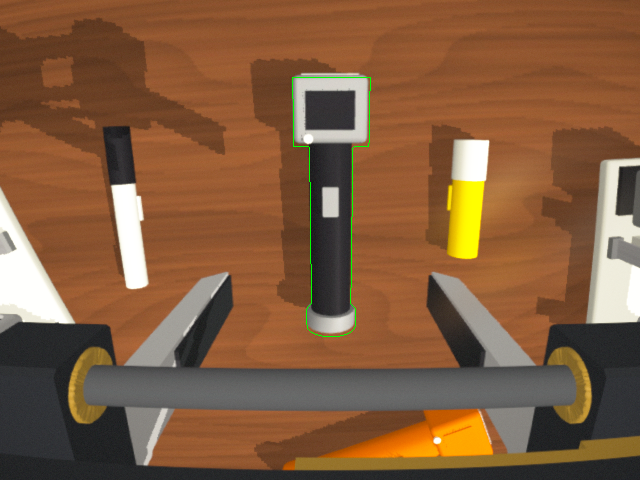

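The picture shows the fitted outline on the scanner to within about 3 px (roughly 2 mm further along +x), and the finger lanes are clear. I descend and grip.

{"name": "carry_out", "arguments": {
  "commands": [
    [0,[1,0,45],[0,0,0]],
    [0,[0,0,45],[0,0,0]],
    [0,[0,0,30],[0,0,0]],
    [0,[0,0,15],[0,0,0]],
    [0,[0,0,6],[0,0,0]],
    [0.8,[0,0,0],[0,0,0]],
    [0.8,[0,0,0],[0,0,0]],
    [0.8,[0,0,0],[0,0,0]],
    [0.8,[0,0,0],[0,0,0]],
    [0.8,[0,0,0],[0,0,0]]
  ],
  "squeeze": 60
}}

```text
time_s: 4.5
ee_pos: [0.5742, -0.0278, 0.0046]
eef_rot: [3.142, -0.0, -0.054]
force: [0.6, -0.1, 0.7]
grip_width: 0.0476
grip_force: 0.0
```

{"name": "carry_out", "arguments": {
  "commands": [
    [1,[0,0,0],[0,0,0]],
    [1,[0,0,0],[0,0,0]],
    [1,[0,0,0],[0,0,0]],
    [1,[0,0,0],[0,0,0]],
    [1,[0,0,0],[0,0,0]]
  ],
  "squeeze": 60
}}

```text
time_s: 5.12
ee_pos: [0.5741, -0.0279, 0.0044]
eef_rot: [3.142, 0.0, -0.054]
force: [-0.2, -0.7, -0.2]
grip_width: 0.0309
grip_force: 60.0
```

{"name": "carry_out", "arguments": {
  "commands": [
    [1,[0,0,-20],[0,0,0]],
    [1,[0,0,-40],[0,0,0]],
    [1,[0,0,-40],[0,0,0]],
    [1,[0,0,-35],[0,0,-0.126]],
    [1,[0,0,0],[0,0,-0.126]],
    [1,[0,0,0],[0,0,-0.125]],
    [1,[8,-48,0],[0,0,0]],
    [1,[8,-48,0],[0,0,0]],
    [1,[7,-48,0],[0,0,0]],
    [1,[7,-48,0],[0,0,0]]
  ]
}}

```text
time_s: 6.38
ee_pos: [0.5411, 0.1653, 0.1393]
eef_rot: [-3.142, 0.0, 0.323]
force: [-0.3, -0.7, -1.8]
grip_width: 0.0308
grip_force: 60.0
```

{"name": "carry_out", "arguments": {
  "commands": [
    [1,[7,-49,0],[0,0,0]],
    [1,[7,-49,0],[0,0,0]],
    [1,[0,0,0],[0,0,0]],
    [1,[0,0,0],[0,0,0]]
  ]
}}

```text
time_s: 6.88
ee_pos: [0.5237, 0.2608, 0.1391]
eef_rot: [3.141, 0.001, 0.323]
force: [0.4, -0.2, -1.8]
grip_width: 0.0307
grip_force: 60.0
```

```bash
python3 - <<'E'
from err import *
delta([.523,.2632,.029],.3231)
o=ctrl.get_obs();p=np.array(o["ee_pos"])
ims=[]
for n in("scene","side","wrist"):
    c=snap(n);im=c["img"]
    for r in ctrl.place_of("scanner",n)[:3]:print(n,r["score"],np.round(r["at"],4))
    for r in ctrl.place_of("scanner_head",n)[:3]:print(n,"head",r["score"],np.round(r["at"],4))
    im=im.copy()
    for M,q,col in ((C,[.523,.2632,-.001,.3231],(0,255,0)),(S,[p[0],p[1],p[2]+.016,.3231],(0,0,255))):
        k,_=cv2.findContours((mask(c,M,q)>.5).astype(np.uint8),0,2);cv2.drawContours(im,k,-1,col,1)
    ims.append(im)
cv2.imwrite("pics/p2.png",np.hstack([ims[0][100:400,340:640],ims[1][180:480,130:430]]))
cv2.imwrite("pics/w2.png",ims[2])
E
```

```text
t 6.875 tcp [0.5237 0.2608 0.1391] [3.1414e+00 6.0000e-04 3.2300e-01] F [ 0.4 -0.2 -1.8] w 0.0307 60.0
shift mm [  0.2  -2.5 110.1] turn [ 0.0002  0.0006 -0.0001]
scene 0.75 [0.5255 0.2603 0.1538]
scene head 0.88 [0.6093 0.2882 0.1593]
scene head 0.64 [ 0.3783 -0.1366  0.0203]
side 0.62 [ 0.3479 -0.0526  0.0211]
side head 0.95 [ 0.3737 -0.1349  0.02  ]
side head 0.63 [0.6046 0.2843 0.156 ]
wrist 0.57 [0.5232 0.2614 0.156 ]
wrist head 0.69 [0.6067 0.2876 0.1527]
```

View pics/p2.png

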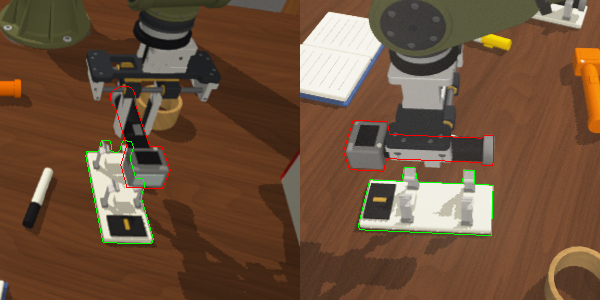

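View pics/w2.png

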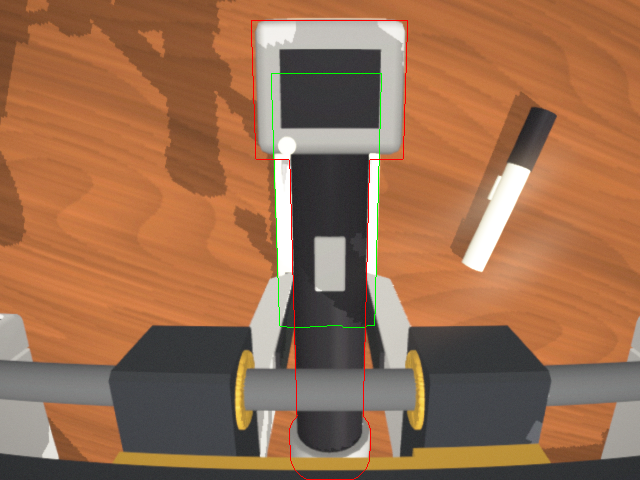

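The scanner is held square at the fitted grip with its head toward the pad, and the cradle outline agrees in all the views. Remaining offset is 2.5 mm sideways. I correct that and descend to just above the jaws.

{"name": "carry_out", "arguments": {
  "commands": [
    [1,[0,-2.5,20],[0,0,0]],
    [1,[0,0,30],[0,0,0]],
    [1,[0,0,20],[0,0,0]],
    [1,[0,0,6],[0,0,0]],
    [1,[0,0,0],[0,0,0]],
    [1,[0,0,0],[0,0,0]]
  ]
}}

```text
time_s: 8.07
ee_pos: [0.5235, 0.2637, 0.0644]
eef_rot: [-3.141, -0.001, 0.323]
force: [-1.7, -0.3, -1.5]
grip_width: 0.0307
grip_force: 60.0
```

```bash
python3 - <<'E'
from err import *
delta([.523,.2632,.0295],.3231)
p=np.array(ctrl.get_obs()["ee_pos"])
ims=[]
for n in("scene","side"):
    c=snap(n);im=c["img"].copy()
    for M,q,col in ((C,[.523,.2632,-.001,.3231],(0,255,0)),):
        k,_=cv2.findContours((mask(c,M,q)>.5).astype(np.uint8),0,2);cv2.drawContours(im,k,-1,col,1)
    ims.append(im)
cv2.imwrite("pics/p3.png",cv2.resize(np.hstack([ims[0][200:360,400:530],ims[1][320:480,170:340]]),(800,427)))
E
```

```text
t 8.075 tcp [0.5235 0.2637 0.0644] [-3.1415e+00 -1.4000e-03  3.2280e-01] F [-1.7 -0.3 -1.5] w 0.0307 60.0
shift mm [-0.7  0.3 34.9] turn [-0.0001 -0.0014 -0.0003]
```

View pics/p3.png

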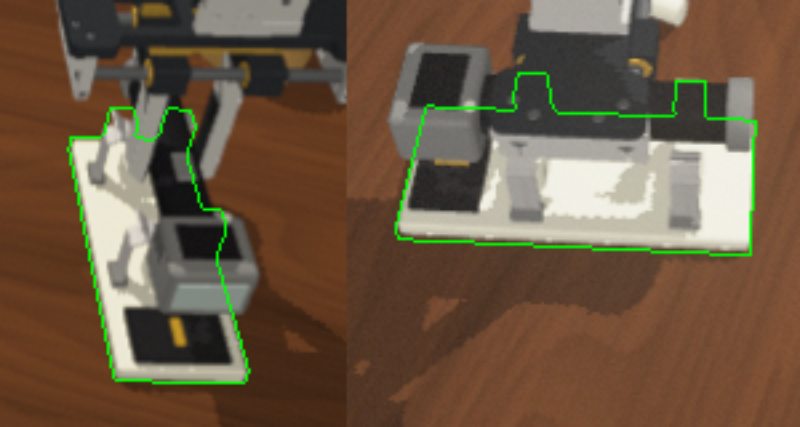

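The handle sits centred above the jaws, between the clips, with the head over the pad side. I press down slowly.

{"name": "carry_out", "arguments": {
  "commands": [
    [1,[0,0,5],[0,0,0]],
    [1,[0,0,4],[0,0,0]],
    [1,[0,0,4],[0,0,0]],
    [1,[0,0,4],[0,0,0]],
    [1,[0,0,0],[0,0,0]]
  ]
}}

```text
time_s: 8.8
ee_pos: [0.5248, 0.2641, 0.0482]
eef_rot: [-3.141, -0.005, 0.323]
force: [4.0, -0.2, 9.9]
grip_width: 0.0307
grip_force: 60.0
```

{"name": "carry_out", "arguments": {
  "commands": [
    [1,[0,0,4],[0,0,0]],
    [1,[0,0,4],[0,0,0]],
    [1,[0,0,4],[0,0,0]],
    [1,[0,0,3],[0,0,0]],
    [1,[0,0,0],[0,0,0]],
    [1,[0,0,0],[0,0,0]]
  ]
}}

```text
time_s: 9.55
ee_pos: [0.5225, 0.2633, 0.0307]
eef_rot: [3.142, 0.002, 0.323]
force: [0.3, -1.1, -7.4]
grip_width: 0.0314
grip_force: 60.0
```

{"name": "carry_out", "arguments": {
  "commands": [
    [1,[0,0,1.5],[0,0,0]],
    [1,[0,0,1.5],[0,0,0]],
    [1,[0,0,0],[0,0,0]]
  ]
}}

```text
time_s: 9.93
ee_pos: [0.5231, 0.2635, 0.0293]
eef_rot: [3.141, -0.0, 0.323]
force: [-4.6, -3.6, 6.6]
grip_width: 0.0306
grip_force: 60.0
```

```bash
python3 - <<'E'
from fit import *
v=[]
for n in("scene","side"):
    c=snap(n)
    for th in("scanner","scanner_head"):
        for r in ctrl.place_of(th,n)[:3]:print(n,th,r["score"],np.round(r["at"],4))
    im=c["img"].copy()
    k,_=cv2.findContours((mask(c,S,[.523,.2632,.045,.3231])>.5).astype(np.uint8),0,2);cv2.drawContours(im,k,-1,(0,0,255),1);v.append(im)
cv2.imwrite("pics/p4.png",cv2.resize(np.hstack([v[0][200:360,400:530],v[1][320:480,170:340]]),(800,427)))
E
```

```text
scene scanner 0.88 [0.522  0.2644 0.0407]
scene scanner 0.65 [ 0.3464 -0.0478  0.0205]
scene scanner_head 0.87 [0.6105 0.2896 0.0452]
scene scanner_head 0.83 [ 0.3803 -0.1374  0.0171]
side scanner 0.86 [ 0.3467 -0.0507  0.0206]
side scanner_head 0.95 [ 0.3752 -0.1356  0.0189]
side scanner_head 0.77 [0.6044 0.2904 0.048 ]
```

View pics/p4.png

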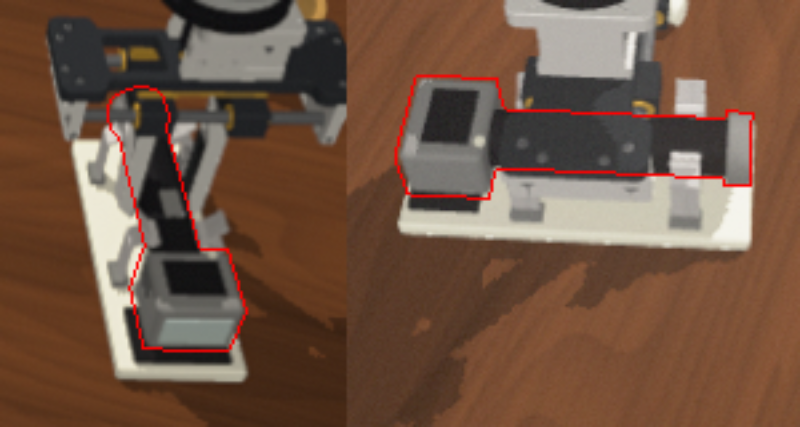

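The scanner matches its outline at home height and the force has turned upward, so it is on the bottom. I give one small confirming push, then release and retreat.

{"name": "carry_out", "arguments": {
  "commands": [
    [1,[0,0,2],[0,0,0]],
    [1,[0,0,0],[0,0,0]]
  ]
}}

```text
time_s: 10.48
ee_pos: [0.5233, 0.2636, 0.0291]
eef_rot: [3.141, -0.001, 0.323]
force: [-14.8, -8.3, 27.0]
grip_width: 0.031
grip_force: 60.0
```

{"name": "carry_out", "arguments": {
  "commands": [
    [0,[0,0,-2],[0,0,0]],
    [0,[0,0,0],[0,0,0]],
    [0,[0,0,0],[0,0,0]],
    [0,[0,0,0],[0,0,0]],
    [0,[0,0,0],[0,0,0]],
    [0,[0,0,0],[0,0,0]],
    [0,[0,0,0],[0,0,0]]
  ]
}}

```text
time_s: 11.35
ee_pos: [0.5231, 0.2635, 0.0284]
eef_rot: [-3.142, -0.0, 0.323]
force: [-0.3, 0.2, -0.3]
grip_width: 0.0934
grip_force: 0.0
```

{"name": "carry_out", "arguments": {
  "commands": [
    [0,[0,0,-15],[0,0,0]],
    [0,[0,0,-35],[0,0,0]],
    [0,[0,0,-50],[0,0,0]],
    [0,[0,0,-50],[0,0,0]],
    [0,[-50,0,-20],[0,0,0]],
    [0,[-50,0,0],[0,0,0]],
    [0,[-50,0,0],[0,0,0]],
    [0,[0,0,0],[0,0,0]],
    [0,[0,0,0],[0,0,0]]
  ]
}}

```text
time_s: 12.48
ee_pos: [0.3815, 0.2162, 0.1995]
eef_rot: [-3.141, -0.002, 0.323]
force: [-0.6, 1.3, 0.5]
grip_width: 0.0938
grip_force: 0.0
```

```bash
python3 - <<'E'
from fit import *
V=[];v=[]
for n in("scene","side"):
    c=snap(n)
    for th in("scanner","scanner_head"):
        for r in ctrl.place_of(th,n)[:3]:print(n,th,round(r["score"],2),np.round(r["at"],4))
    im=c["img"].copy()
    k,_=cv2.findContours((mask(c,S,[.523,.2632,.045,.3231])>.5).astype(np.uint8),0,2);cv2.drawContours(im,k,-1,(0,0,255),1);v.append(im)
cv2.imwrite("pics/p5.png",cv2.resize(np.hstack([v[0][200:360,400:530],v[1][320:480,170:340]]),(800,427)))
o=ctrl.get_obs();print(o["time_s"],o["ee_pos"],o["force"])
E
```

```text
scene scanner 0.78 [0.5219 0.2622 0.0461]
scene scanner 0.65 [ 0.3493 -0.0499  0.0211]
scene scanner_head 0.73 [0.6088 0.2923 0.0425]
scene scanner_head 0.7 [ 0.3805 -0.1369  0.0224]
side scanner 0.71 [ 0.3472 -0.0549  0.0207]
side scanner 0.55 [0.5247 0.2663 0.0423]
side scanner_head 0.83 [ 0.3763 -0.1347  0.0194]
side scanner_head 0.76 [0.6008 0.2878 0.0476]
12.775 [0.3811459  0.21599608 0.19819748] [-0.50911973 -0.33164871 -0.58675125]
```

View pics/p5.png

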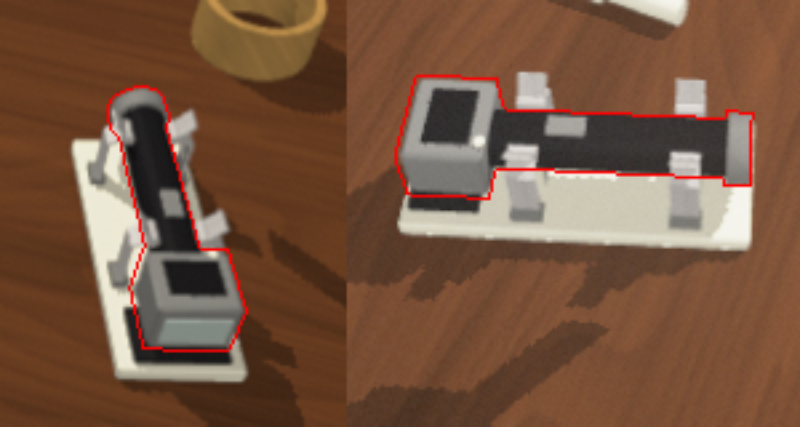

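The scanner is clipped in both jaws, level at the seat height, with its head over the pad. The robot is clear of it.

```bash
python3 -c "
from station import ctrl
print(ctrl.hand_in())"
```

```text
the job is handed in; nothing more can be done
None
```

The grey and black scanner is snapped fully home in the empty cradle with its head over the rubber pad, the gripper has let go and is clear, and the job was handed in at about 12.8 s of the 42 s allowed.

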